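Shift the kiln extraction lever through its H gate

TASK

The kiln is about to be fired: on the extraction changeover box with the red ball knob, bring the lever out of the left lane of its H gate, across the neutral slot into the right lane and then fully forward (away from the robot, to the end with the green dot), and let go. Leave the lever with the blue knob where it stands and do not knock the jar of glass rods over or shove it aside.

Things in the scene. Friction and masses are not known exactly. Their poses are not given: they have to be found in the camera images.
- kiln_box: Grey fixed box 160 x 150 x 120 mm (x, y, z), aluminium top with an H gate, duct at the back, RED-knob lever. Origin: centre of underside; x forward along the lanes (away from robot), y left. Lever pivots 10 mm above the origin, 200 mm below the knob centre. Knob centre in this frame, mm: lanes |y| 36 to 48, x -48 to 48; cross neutral at x = 0 +-10. Wanted: x 48, y -42 (green dot).
- kiln_knob (a point): Centre of the RED ball knob, 36 mm diameter, 200 to 210 mm above the bench, on a 12 mm stem with 60 mm free below it. Starts in the left lane (y +38 to +46 mm in the box frame), x between -46 and -7 mm. No springs: light friction, 1 to 3 N at the knob, it stays where it is left. The stem can tilt only along the slots of the H.
- bench_knob (a point): Centre of the BLUE ball knob, 36 mm diameter, on the lever of the twin box beside it (same sizes, same gate and green dot). Not to be moved. The red box may stand left or right of it; the box centres are 260 to 410 mm apart.
- rod_jar_center (a point): Centre, half-way up, of a loose glass jar, 80 mm diameter, 100 mm high, with coloured glass rods sticking up to about 230 mm above the bench; it stands to the left of both boxes. z axis up.
Mind the look-alikes: they are no part of the job. What is shaped like the part that bears rod_jar_center but orange is not meant.

How it is judged:
By the outcome, as a careful person would: the job done as asked, in the order asked, and still so for the second after the job is handed in, with the robot touching nothing.
It also fails if it takes over 32 s, if anything falls off the work surface, if the arm or the gripper's body presses on something with over 40 N, if the wrist force passes 120 N, or if a joint passes its speed limit or range.

ROBOT

A 6-joint arm with a two-finger parallel gripper is mounted at the origin on the work surface. World frame = base frame: x ahead of the robot, y to its left, z up, the work surface at z = 0. Lengths are in m, angles in rad, forces in N, time in s.
With the tool pointing down it reaches from about 0.425 to 0.95 m from the base axis. Payload 3.5 kg.
Tool frame: the origin (TCP) lies between the finger pads; the fingertips stand 25 mm ahead of it and the grasp point (between the pads) lies 6 mm ahead of it (ctrl.finger_overhang is the distance from the TCP to the fingertips, in m); x points along the fingers, y is the direction in which the jaws open and shut, and the axes are right-handed (so a half turn about x gives the same grasp; the last joint's range is limited). The gripper opens to 85 mm and grips with 20 to 120 N. Pads are 22 mm wide; open, the fingers measure 114 mm over their backs; the gripper's body (76 mm by 85 mm) begins 54 mm behind the grasp point. The pads swing forward as they close: fully open they stand 13 mm farther back than shut.
Start: joints at [1.015, 0.286, 1.577, -0, 1.279, -0.15], TCP at [0.266, 0.62, 0.256] pointing down, gripper open.
Joint ranges: [-2.77, 2.77], [-0.9, 2.22], [0.21, 2.48], [-1.53, 4.67], [0.24, 2.81], [-2.84, 2.84]. Speed limits (rad/s): [2.79, 2.79, 3.14, 3.14, 3.14, 3.14].

INTERFACE

Orientations are given as a unit quaternion [x, y, z, w].
In Python, from plant import ctrl gives the robot as it stands.
- The arm moves only by the tool play_rows, never from a script. Its argument "targets" is a list of rows, each an object with "delta_pos": the shift along the world's x, y, z normalised to -1 to 1, where 1 is 1000 mm, a list of three; "delta_rot": the turn, a rotation vector about the world's x, y, z normalised to -1 to 1, where 1 is pi rad, a list of three; "claw": the finger opening in mm, from 0 to 85.4. In form: [{"delta_pos": [tx, ty, tz], "delta_rot": [wx, wy, wz], "claw": claw}, ...]. A call has 1 to 20 rows; each row is the pose to reach, as a shift and turn from the pose measured when the call began, turning the shorter way round; what a row does not reach only later rows make up. A row lasts 1/12 s, in which the tool goes at most 41.7 mm and 7.16 degrees, less where a joint would pass 70% of its speed; a pose out of reach is approached as far as the arm can. A call with a number of a shift or a turn outside -1 to 1 is refused whole. A call with a gripper value outside its range is refused whole. The fingers move at their own pace and stop on an object; "newtons" is the grip in N (left out, the last holds). Time passes only in rows, so rows that repeat a pose let the fingers close. It gives the time, the measured TCP pose, the force and the opening at its end, in the units of the state.
- ctrl.get_state(): the state, without advancing time (a new reading comes with each control period).
- ctrl.read_camera(name): name is "side" or "top" or "wrist"; returns the picture (384x512x3 uint8, blue, green, red); there is no depth.
- ctrl.calibration(name): a dict with "fx", "fy", "cx", "cy" (pixels), "camera_from_world" (4x4, takes a point from world to camera coordinates). Camera axes: x right, y down, z forward; pixel columns grow to the right and rows downward; lengths in m; the calibration is good to about 2 mm. A picture is of the moment at which its call begins: read the wrist's pose just before it. calibration takes no time and is no camera call; for the wrist camera it gives the pose at the moment of the call.
- ctrl.sign_off(): hands the job in, once; it reports no verdict.
The state is a dict: "time": time; "qpos": joint angles; "dq": joint speeds; "joint_efforts": joint torques, N m; "eef_pos": TCP position; "tcp_rot": TCP orientation; "contact_force": force on the tool from outside, world axes, zero at the start; "wrist_torque": the same for the moment, N m; "opening": opening from 0.0 (shut) to 1.0 (fully open).
Only numpy, scipy, OpenCV 4.12 (cv2) and the standard library are available. Lean on these libraries where they do the work, as an engineer would, in place of code of your own. Each camera call takes 0.05 s, during which the arm holds its last target. There are 200 camera calls.

## Working session

There is one attempt and no reset: what is moved stays moved. The work goes in short steps, Python scripts to look and compute and a tool call to move; the robot and the scene stay as the last step left them, time stands still between calls to the robot, and variables do not carry over. Pictures are saved under pics/ and viewed, about 8 in all and at most 12, crops included, and the job is handed in when it is done.

Besides the shell and the picture viewer there is one more tool, called by a JSON object that holds its "op" and its "data". play_rows: Moves the arm, as the interface text tells. Its arguments: {"type":"object","properties":{"targets":{"type":"array"},"newtons":{"type":"number"}},"required":["targets"]}

```bash
mkdir -p pics; python3 - <<'E'
from plant import ctrl
import cv2
for n in("top","side"):
    cv2.imwrite(f"pics/{n}0.png",ctrl.read_camera(n))
    c=ctrl.calibration(n);print(n,c["fx"],c["cx"],c["cy"],c["camera_from_world"])
s=ctrl.get_state();print(s)
E
```

```text
top 377.8331970165101 260.1258682172725 192.9043398802052 [[ 0.01766228 -0.99943163  0.02871332  0.10928908]
 [-0.99662069 -0.01990218 -0.07969377  0.48336382]
 [ 0.08021994 -0.02720872 -0.99640576  1.18478301]
 [ 0.          0.          0.          1.        ]]
side 398.5876767262722 246.99570369425817 185.48346854944555 [[ 0.81569309 -0.57848235 -0.00172055 -0.31780912]
 [-0.35077946 -0.49224962 -0.79664552  0.32782343]
 [ 0.45999843  0.65042178 -0.60444434  0.75162167]
 [ 0.          0.          0.          1.        ]]
{'time': 0.1, 'qpos': array([ 1.01501196e+00,  2.87058941e-01,  1.57804889e+00, -3.98348240e-06,
        1.27858552e+00, -1.49955733e-01]), 'dq': array([-0.00152251, -0.00118735, -0.00427065,  0.00010924, -0.00037034,
       -0.00126933]), 'joint_efforts': array([ 1.17273466e-03, -4.07292938e+01, -2.93701547e+01, -1.93190685e-04,
        3.36241115e-03, -8.88818107e-06]), 'eef_pos': array([0.2661318 , 0.61972813, 0.25508763]), 'tcp_rot': array([ 0.1418016 ,  0.69285449, -0.14319642,  0.69234367]), 'contact_force': array([ 0.88075349, -0.26323341, -0.04356458]), 'wrist_torque': array([ 0.03255724,  0.03755601, -0.08020545]), 'opening': 0.9970351212610447}
```

View pics/top0.png

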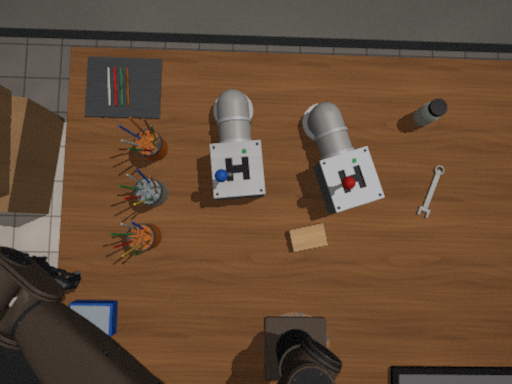

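View pics/side0.png

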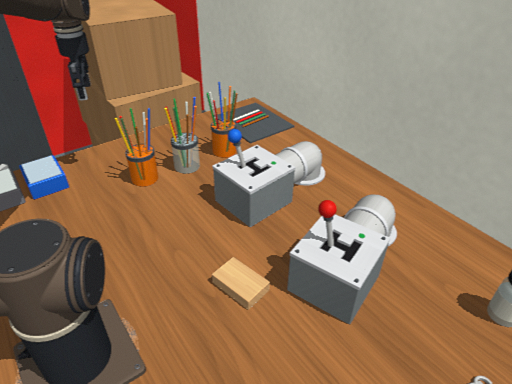

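The top view shows the red knob at about (349,183) on the right-hand box and the blue knob at (221,176) on the left-hand box. There are three jars: orange ones at (148,143) and (142,238), and a clear one at (149,192), which is the one meant. I'll confirm in enlarged crops.

```bash
python3 - <<'E'
import cv2,numpy as np
a=cv2.imread("pics/top0.png")[135:225,300:400];b=cv2.imread("pics/side0.png")[190:320,280:400]
a=cv2.resize(a,None,fx=4,fy=4,interpolation=2);b=cv2.resize(b,None,fx=3,fy=3,interpolation=2)
o=np.zeros((400,770,3),np.uint8);o[:360,:400]=a;o[:390,405:765]=b
cv2.imwrite("pics/c1.png",o)
for n in("top","side"):
    i=cv2.imread(f"pics/{n}0.png").astype(int)
    m=((i[...,2]>110)&(i[...,1]<60)&(i[...,0]<60)).astype(np.uint8)
    if n=="side": m[:190]=0
    m[:,:310]=0
    k,l,s,c=cv2.connectedComponentsWithStats(m)
    j=1+np.argmax(s[1:,4]);print(n,s[j],c[j])
    g=(i[...,1]>i[...,2]+50)&(i[...,1]>i[...,0]+30);g[:,:310]=0;y,x=np.nonzero(g);print(x.mean(),y.mean(),len(x),x.std(),y.std())
E
```

```text
top [345 177  10  11  86] [349.86046512 181.81395349]
354.0 160.0 9 0.816496580927726 0.816496580927726
side [320 200  16  18 223] [327.41255605 208.10762332]
361.30434782608694 235.2173913043478 23 1.5161387629706693 1.2142817429364297
```

View pics/c1.png

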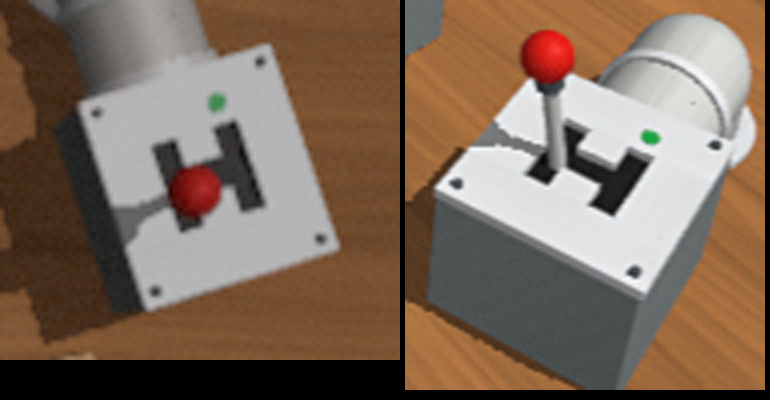

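The crop confirms it: the red knob is at the near part of the left lane, with the green dot at the far end of the right lane. Next I solve for the box pose and the knob position.

```bash
cat >h.py <<'E'
from plant import ctrl
import numpy as np
from scipy.optimize import least_squares
def proj(n,P):
    c=ctrl.calibration(n);P=np.atleast_2d(P);T=c["camera_from_world"]
    q=P@T[:3,:3].T+T[:3,3];return np.c_[c["fx"]*q[:,0]/q[:,2]+c["cx"],c["fy"]*q[:,1]/q[:,2]+c["cy"]]
def tri(obs,x0=(.6,-.2,.2)):
    f=lambda X:np.concatenate([(proj(n,X)[0]-uv) for n,uv in obs])
    r=least_squares(f,x0);return r.x,r.fun
E
python3 - <<'E'
from h import *
t=lambda a:np.array(a)/4+[300,135]
s=lambda a:(np.array(a)-[405,0])/3+[280,190]
k,e=tri([("top",(349.4,182.3)),("side",(327.4,208.6))]);print("knob",k,e)
tc=t([(80,102),(269,44),(340,248),(148,311)]); sc=s([(733,140),(638,297),(436,190)])
C=np.array([[.08,.075],[.08,-.075],[-.08,-.075],[-.08,.075]])
ts=t([(97,113),(261,62),(320,239),(155,292)]);ss=s([(714,146),(633,272),(457,183)])
tg=t([(217,102)]);sg=s([(651,137)])
def W(p,c):
    R=np.array([[np.cos(p[2]),-np.sin(p[2])],[np.sin(p[2]),np.cos(p[2])]])
    return np.c_[c@R.T+p[:2],np.full(len(c),.12)]
def f(p):
    w=W(p,C);S=np.sign(C)*p[3:5];v=W(p,S);g=W(p,np.array([[p[5],-.042]]))
    return np.r_[(proj("top",w)-tc).ravel(),(proj("side",w[1:])-sc).ravel(),(proj("top",v)-ts).ravel(),(proj("side",v[1:])-ss).ravel(),(proj("top",g)-tg).ravel(),(proj("side",g)-sg).ravel()]
r=least_squares(f,[.55,-.25,.2,.065,.06,.06],loss="soft_l1")
print(r.x,np.round(f(r.x),1))
p=r.x;R=np.array([[np.cos(p[2]),-np.sin(p[2])],[np.sin(p[2]),np.cos(p[2])]])
print("knob in box",(k[:2]-p[:2])@R, "target",R@[.048,-.042]+p[:2])
for n,uv in(("blue",[("top",(221.5,176)),("side",(235.5,136))]),("jar mid approx",[("top",(152,190)),("side",(186,155))])):
    print(n,tri(uv))
E
```

```text
knob [ 0.49959098 -0.1174044   0.20729368] [ 0.01558334 -0.01942406 -0.01769006  0.00310782]
[ 0.51981929 -0.14832753  0.33065124  0.06816788  0.06430738  0.04631827] [-0.7  0.3 -0.2 -0.3 -0.2 -0.1 -0.2 -0.1 -0.   1.1  1.  -1.3 -1.6 -0.6
 -0.2  0.3 -0.3 -0.   0.1 -0.6  0.2 -0.4 -0.7  0.2 -0.1  0.3 -1.1  0.5
  6.  -0.8  6.2  4.9]
knob in box [-0.00909309  0.03581536] target [ 0.57885486 -0.1724688 ]
blue (array([0.51220287, 0.22685301, 0.20318798]), array([ 0.53428729, -0.85585566, -0.94630412,  0.0980543 ]))
jar mid approx (array([0.48067249, 0.45544391, 0.03814676]), array([-0.20816736,  0.39540356,  0.44797063, -0.02657641]))
```

```bash
python3 - <<'E'
from h import *
from scipy.spatial.transform import Rotation as Ro
s=ctrl.get_state();R=Ro.from_quat(s["tcp_rot"]).as_matrix();print(R.round(3))
print("tool y az",np.degrees(np.arctan2(R[1,1],R[0,1])), "az base",np.degrees(np.arctan2(.6197,.266)),np.degrees(s["qpos"][5]))
E
```

```text
[[-0.001  0.395  0.919]
 [-0.002  0.919 -0.395]
 [-1.    -0.002 -0.   ]]
tool y az 66.74781670567334 az base 66.7690572709798 -8.59183060079565
```

{"op": "play_rows", "data": {"targets": [{"delta_pos":[0,0,0.04],"delta_rot":[0,0,0],"claw":85},{"delta_pos":[0,0,0.08],"delta_rot":[0,0,0],"claw":85},{"delta_pos":[0,0,0.12],"delta_rot":[0,0,0],"claw":85},{"delta_pos":[0.02,-0.01,0.15],"delta_rot":[0,0,0],"claw":85},{"delta_pos":[0.04,-0.04,0.15],"delta_rot":[0,0,-0.02],"claw":85},{"delta_pos":[0.06,-0.07,0.15],"delta_rot":[0,0,-0.04],"claw":85},{"delta_pos":[0.08,-0.1,0.15],"delta_rot":[0,0,-0.06],"claw":85},{"delta_pos":[0.1,-0.13,0.15],"delta_rot":[0,0,-0.08],"claw":85},{"delta_pos":[0.12,-0.16,0.15],"delta_rot":[0,0,-0.1],"claw":85},{"delta_pos":[0.14,-0.19,0.15],"delta_rot":[0,0,-0.12],"claw":85},{"delta_pos":[0.16,-0.22,0.15],"delta_rot":[0,0,-0.14],"claw":85},{"delta_pos":[0.18,-0.25,0.15],"delta_rot":[0,0,-0.16],"claw":85},{"delta_pos":[0.2,-0.28,0.15],"delta_rot":[0,0,-0.18],"claw":85},{"delta_pos":[0.21,-0.31,0.15],"delta_rot":[0,0,-0.2],"claw":85},{"delta_pos":[0.22,-0.34,0.15],"delta_rot":[0,0,-0.22],"claw":85},{"delta_pos":[0.23,-0.38,0.15],"delta_rot":[0,0,-0.24],"claw":85},{"delta_pos":[0.23,-0.42,0.15],"delta_rot":[0,0,-0.26],"claw":85},{"delta_pos":[0.23,-0.46,0.15],"delta_rot":[0,0,-0.267],"claw":85},{"delta_pos":[0.23,-0.5,0.15],"delta_rot":[0,0,-0.267],"claw":85},{"delta_pos":[0.23,-0.54,0.15],"delta_rot":[0,0,-0.267],"claw":85}], "newtons": 25}}

```text
time: 1.77
eef_pos: [0.4955, 0.0779, 0.4045]
tcp_rot: [0.411, 0.575, -0.413, 0.574]
contact_force: [0.5, -0.4, -0.4]
opening: 0.998
```

{"op": "play_rows", "data": {"targets": [{"delta_pos":[0.001,-0.04,0],"delta_rot":[0,0,0],"claw":85},{"delta_pos":[0.002,-0.08,0],"delta_rot":[0,0,0],"claw":85},{"delta_pos":[0.003,-0.12,0],"delta_rot":[0,0,0],"claw":85},{"delta_pos":[0.004,-0.16,0],"delta_rot":[0,0,0],"claw":85},{"delta_pos":[0.004,-0.195,-0.02],"delta_rot":[0,0,0],"claw":85},{"delta_pos":[0.004,-0.195,-0.06],"delta_rot":[0,0,0],"claw":85},{"delta_pos":[0.004,-0.195,-0.085],"delta_rot":[0,0,0],"claw":85},{"delta_pos":[0.004,-0.195,-0.085],"delta_rot":[0,0,0],"claw":85},{"delta_pos":[0.004,-0.195,-0.085],"delta_rot":[0,0,0],"claw":85}]}}

```text
time: 2.52
eef_pos: [0.4987, -0.1168, 0.3179]
tcp_rot: [0.411, 0.577, -0.413, 0.572]
contact_force: [-0.1, -0.5, 0.4]
opening: 0.997
```

```bash
python3 - <<'E'
from h import *
import cv2
s=ctrl.get_state();print(s["eef_pos"])
P=proj("wrist",[[.4996,-.1174,.205],s["eef_pos"]-np.array([0,0,.12])]);print(P)
c=ctrl.calibration("wrist");i=ctrl.read_camera("wrist");cv2.imwrite("pics/w1.png",i)
j=i.astype(int);m=((j[...,2]>110)&(j[...,1]<60)&(j[...,0]<60)).astype(np.uint8)
k,l,st,ce=cv2.connectedComponentsWithStats(m);a=1+np.argmax(st[1:,4]);print(st[a],ce[a])
R=c["camera_from_world"];
# intersect with z=.206
K=np.array([(st[a][0]+st[a][2]/2-c["cx"])/c["fx"],(st[a][1]+st[a][3]/2-c["cy"])/c["fy"],1]);d=R[:3,:3].T@K;o=-R[:3,:3].T@R[:3,3]
print(o,o+d*(.206-o[2])/d[2])
E
```

```text
[ 0.4987476  -0.11682482  0.31788445]
[[257.45535713 194.17968055]
 [256.70531063 190.55403847]]
[ 239  176   45   42 1440] [260.55347222 196.75347222]
[ 0.47720789 -0.04886166  0.43658533] [ 0.50321295 -0.11826624  0.206     ]
```

View pics/w1.png

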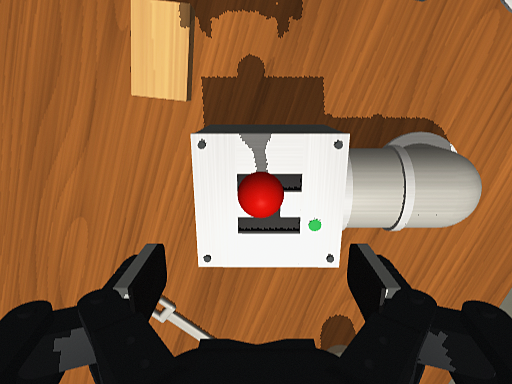

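The wrist view shows the red knob at (261,196), between the open fingers along the lane direction, with the green dot at (315,225). I refine the box pose from the screws at (202,145), (339,144), (330,258) and (208,258).

```bash
python3 - <<'E'
from h import *
t=lambda a:np.array(a)/4+[300,135]
ts=t([(97,113),(261,62),(320,239),(155,292)]);ws=np.array([(339,144),(330,258),(208,258),(202,145)])
C=np.array([[1,1],[1,-1],[-1,-1],[-1,1]])
def W(p,c):
    R=np.array([[np.cos(p[2]),-np.sin(p[2])],[np.sin(p[2]),np.cos(p[2])]]);return np.c_[c@R.T+p[:2],np.full(len(c),.12)]
def f(p):
    v=W(p,C*p[3:5]);g=W(p,p[None,5:7])
    return np.r_[(proj("top",v)-ts).ravel(),(proj("wrist",v)-ws).ravel()/2,(proj("wrist",g)-[315,225]).ravel()/2]
r=least_squares(f,[.52,-.148,.33,.068,.064,.06,-.03],loss="soft_l1");p=r.x
print(p.round(4),f(p).round(1))
R=np.array([[np.cos(p[2]),-np.sin(p[2])],[np.sin(p[2]),np.cos(p[2])]])
for k in([.4996,-.1174],[.5032,-.1183]):print((k-p[:2])@R)
for q in([0,.042],[0,-.042],[.048,-.042],[.052,-.042]):print(q,R@q+p[:2])
E
```

```text
[ 0.5245 -0.1498  0.3256  0.0696  0.0645  0.0517 -0.0253] [ 0.1 -1.9  0.2 -2.   0.7 -1.6  0.6 -1.6 -0.8 -0.2 -0.6 -0.6 -0.6 -0.7
 -0.5 -0.8  0.   0. ]
[-0.01326124  0.03862622]
[-0.0101382   0.03662207]
[0, 0.042] [ 0.51108558 -0.10996196]
[0, -0.042] [ 0.53795216 -0.18954956]
[0.048, -0.042] [ 0.58343079 -0.17419723]
[0.052, -0.042] [ 0.58722068 -0.17291787]
```

{"op": "play_rows", "data": {"targets": [{"delta_pos":[0.003,-0.001,-0.03],"delta_rot":[0,0,0],"claw":85},{"delta_pos":[0.003,-0.001,-0.06],"delta_rot":[0,0,0],"claw":85},{"delta_pos":[0.003,-0.001,-0.09],"delta_rot":[0,0,0],"claw":85},{"delta_pos":[0.003,-0.001,-0.11],"delta_rot":[0,0,0],"claw":85},{"delta_pos":[0.003,-0.001,-0.11],"delta_rot":[0,0,0],"claw":85},{"delta_pos":[0.003,-0.001,-0.11],"delta_rot":[0,0,0],"claw":30},{"delta_pos":[0.003,-0.001,-0.11],"delta_rot":[0,0,0],"claw":30},{"delta_pos":[0.003,-0.001,-0.11],"delta_rot":[0,0,0],"claw":30},{"delta_pos":[0.003,-0.001,-0.11],"delta_rot":[0,0,0],"claw":30},{"delta_pos":[0.003,-0.001,-0.11],"delta_rot":[0,0,0],"claw":30},{"delta_pos":[0.003,-0.001,-0.11],"delta_rot":[0,0,0],"claw":30},{"delta_pos":[0.003,-0.001,-0.11],"delta_rot":[0,0,0],"claw":30}], "newtons": 25}}

```text
time: 3.57
eef_pos: [0.5038, -0.1184, 0.2129]
tcp_rot: [0.412, 0.574, -0.412, 0.575]
contact_force: [-2.1, 0.5, 5.7]
opening: 0.407
```

{"op": "play_rows", "data": {"targets": [{"delta_pos":[0.004,0.0015,0],"delta_rot":[0,0,0],"claw":30},{"delta_pos":[0.0075,0.0025,0],"delta_rot":[0,0,0],"claw":30},{"delta_pos":[0.0075,0.0025,0],"delta_rot":[0,0,0],"claw":30},{"delta_pos":[0.0095,-0.003,0],"delta_rot":[0,0,0],"claw":30},{"delta_pos":[0.011,-0.007,0.001],"delta_rot":[0,0,0],"claw":30},{"delta_pos":[0.0125,-0.012,0.002],"delta_rot":[0,0,0],"claw":30},{"delta_pos":[0.014,-0.0165,0.002],"delta_rot":[0,0,0],"claw":30},{"delta_pos":[0.014,-0.0165,0.002],"delta_rot":[0,0,0],"claw":30}]}}

```text
time: 4.23
eef_pos: [0.5189, -0.1355, 0.2158]
tcp_rot: [0.412, 0.573, -0.412, 0.576]
contact_force: [-2.3, 1.0, 6.0]
opening: 0.399
```

```bash
python3 - <<'E'
from h import *
import cv2
i=ctrl.read_camera("wrist");j=ctrl.read_camera("side")[180:330,270:430]
o=np.zeros((384,800,3),np.uint8);o[:,:370]=i[:,70:440];o[:,375:785]=cv2.resize(j,(410,384))
cv2.imwrite("pics/w2.png",o)
E
```

```text
(no output)
```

View pics/w2.png

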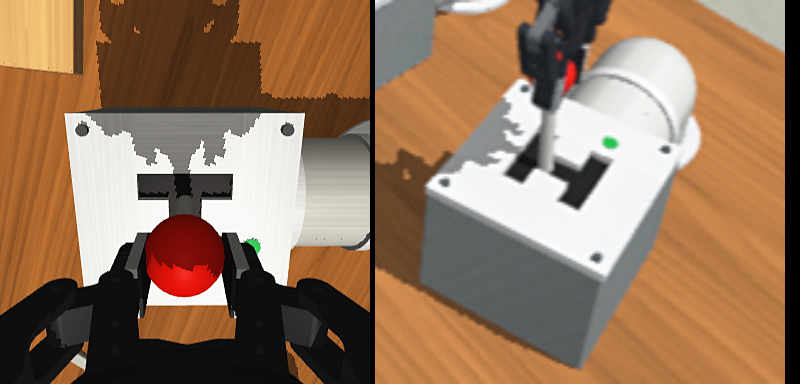

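The lever is held and its stem is in the cross slot, at about (185,190) in the wrist crop. I continue across.

{"op": "play_rows", "data": {"targets": [{"delta_pos":[0.0015,-0.0045,0],"delta_rot":[0,0,0],"claw":30},{"delta_pos":[0.003,-0.009,0],"delta_rot":[0,0,0],"claw":30},{"delta_pos":[0.0045,-0.0135,0],"delta_rot":[0,0,0],"claw":30},{"delta_pos":[0.006,-0.018,0],"delta_rot":[0,0,0],"claw":30},{"delta_pos":[0.0075,-0.0225,0],"delta_rot":[0,0,0],"claw":30},{"delta_pos":[0.009,-0.027,-0.001],"delta_rot":[0,0,0],"claw":30},{"delta_pos":[0.0105,-0.0315,-0.002],"delta_rot":[0,0,0],"claw":30},{"delta_pos":[0.012,-0.036,-0.002],"delta_rot":[0,0,0],"claw":30},{"delta_pos":[0.0135,-0.0405,-0.003],"delta_rot":[0,0,0],"claw":30},{"delta_pos":[0.015,-0.045,-0.003],"delta_rot":[0,0,0],"claw":30},{"delta_pos":[0.0165,-0.0495,-0.004],"delta_rot":[0,0,0],"claw":30},{"delta_pos":[0.018,-0.053,-0.004],"delta_rot":[0,0,0],"claw":30},{"delta_pos":[0.018,-0.053,-0.004],"delta_rot":[0,0,0],"claw":30}]}}

```text
time: 5.42
eef_pos: [0.5371, -0.189, 0.2115]
tcp_rot: [0.413, 0.573, -0.412, 0.576]
contact_force: [-1.0, 1.4, 3.6]
opening: 0.405
```

```bash
python3 - <<'E'
from h import *
import cv2
i=ctrl.read_camera("wrist");j=ctrl.read_camera("side")[180:330,270:430]
o=np.zeros((384,800,3),np.uint8);o[:,:370]=i[:,70:440];o[:,375:785]=cv2.resize(j,(410,384))
cv2.imwrite("pics/w3.png",o)
E
```

```text
(no output)
```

View pics/w3.png

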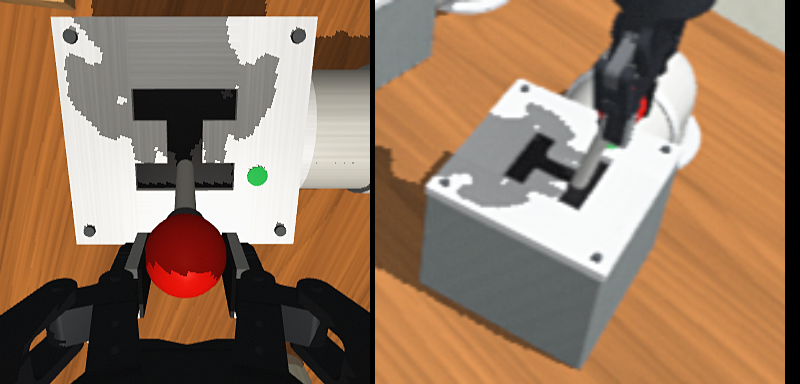

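The stem now sits in the right lane at about (185,170) in the wrist crop. Next is forward to the end, going slightly past it.

{"op": "play_rows", "data": {"targets": [{"delta_pos":[0.0045,0.0015,0],"delta_rot":[0,0,0],"claw":30},{"delta_pos":[0.009,0.003,0],"delta_rot":[0,0,0],"claw":30},{"delta_pos":[0.0135,0.0045,-0.001],"delta_rot":[0,0,0],"claw":30},{"delta_pos":[0.018,0.006,-0.001],"delta_rot":[0,0,0],"claw":30},{"delta_pos":[0.0225,0.0075,-0.002],"delta_rot":[0,0,0],"claw":30},{"delta_pos":[0.027,0.009,-0.002],"delta_rot":[0,0,0],"claw":30},{"delta_pos":[0.0315,0.0105,-0.003],"delta_rot":[0,0,0],"claw":30},{"delta_pos":[0.036,0.012,-0.004],"delta_rot":[0,0,0],"claw":30},{"delta_pos":[0.0405,0.0135,-0.005],"delta_rot":[0,0,0],"claw":30},{"delta_pos":[0.0435,0.0147,-0.006],"delta_rot":[0,0,0],"claw":30},{"delta_pos":[0.0455,0.0154,-0.006],"delta_rot":[0,0,0],"claw":30},{"delta_pos":[0.0475,0.016,-0.006],"delta_rot":[0,0,0],"claw":30},{"delta_pos":[0.0485,0.0164,-0.006],"delta_rot":[0,0,0],"claw":30},{"delta_pos":[0.0485,0.0164,-0.006],"delta_rot":[0,0,0],"claw":30}]}}

```text
time: 6.68
eef_pos: [0.5851, -0.1723, 0.2056]
tcp_rot: [0.411, 0.574, -0.413, 0.576]
contact_force: [-4.1, -1.8, 5.9]
opening: 0.401
```

```bash
python3 - <<'E'
from h import *
import cv2
i=ctrl.read_camera("wrist");j=ctrl.read_camera("side")[180:330,270:430]
o=np.zeros((384,800,3),np.uint8);o[:,:370]=i[:,70:440];o[:,375:785]=cv2.resize(j,(410,384))
cv2.imwrite("pics/w4.png",o)
E
```

```text
(no output)
```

View pics/w4.png

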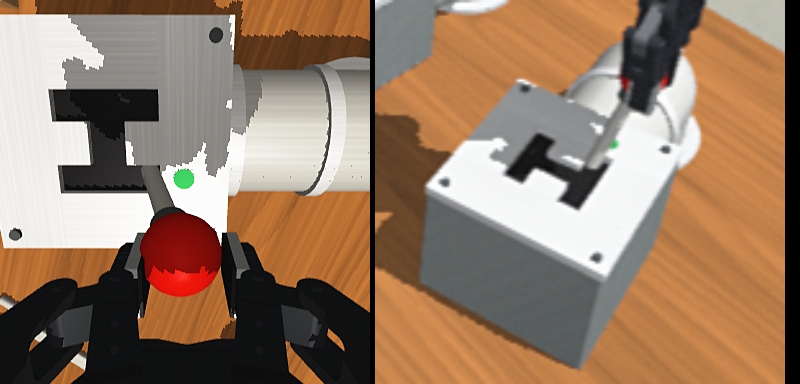

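The stem is near the far end of the lane, but the force is only about 4 N, so I push on until it stops.

{"op": "play_rows", "data": {"targets": [{"delta_pos":[0.002,0.0006,0],"delta_rot":[0,0,0],"claw":30},{"delta_pos":[0.004,0.0013,0],"delta_rot":[0,0,0],"claw":30},{"delta_pos":[0.004,0.0013,0],"delta_rot":[0,0,0],"claw":30}]}}

```text
time: 7.03
eef_pos: [0.588, -0.1712, 0.205]
tcp_rot: [0.409, 0.575, -0.414, 0.575]
contact_force: [-5.7, -2.4, 4.6]
opening: 0.406
```

{"op": "play_rows", "data": {"targets": [{"delta_pos":[0.003,0.001,0],"delta_rot":[0,0,0],"claw":30},{"delta_pos":[0.006,0.002,0],"delta_rot":[0,0,0],"claw":30},{"delta_pos":[0.006,0.002,0],"delta_rot":[0,0,0],"claw":30}]}}

```text
time: 7.28
eef_pos: [0.5921, -0.1696, 0.2039]
tcp_rot: [0.407, 0.578, -0.415, 0.573]
contact_force: [-8.5, -3.7, 5.6]
opening: 0.403
```

Force now rises steadily with little travel, so it is at the stop. I release and lift.

{"op": "play_rows", "data": {"targets": [{"delta_pos":[0,0,0],"delta_rot":[0,0,0],"claw":60},{"delta_pos":[0,0,0],"delta_rot":[0,0,0],"claw":70},{"delta_pos":[0,0,0],"delta_rot":[0,0,0],"claw":70},{"delta_pos":[0,0,0],"delta_rot":[0,0,0],"claw":70},{"delta_pos":[0,0,0],"delta_rot":[0,0,0],"claw":70},{"delta_pos":[0,0,0],"delta_rot":[0,0,0],"claw":70},{"delta_pos":[0,0,0.03],"delta_rot":[0,0,0],"claw":70},{"delta_pos":[0,0,0.06],"delta_rot":[0,0,0],"claw":70},{"delta_pos":[0,0,0.1],"delta_rot":[0,0,0],"claw":70},{"delta_pos":[0,0,0.14],"delta_rot":[0,0,0],"claw":70},{"delta_pos":[0,0,0.16],"delta_rot":[0,0,0],"claw":70},{"delta_pos":[-0.03,-0.04,0.16],"delta_rot":[0,0,0],"claw":70},{"delta_pos":[-0.06,-0.08,0.16],"delta_rot":[0,0,0],"claw":70},{"delta_pos":[-0.09,-0.11,0.16],"delta_rot":[0,0,0],"claw":70},{"delta_pos":[-0.09,-0.14,0.16],"delta_rot":[0,0,0],"claw":70},{"delta_pos":[-0.09,-0.17,0.16],"delta_rot":[0,0,0],"claw":70},{"delta_pos":[-0.09,-0.17,0.16],"delta_rot":[0,0,0],"claw":70}]}}

```text
time: 8.7
eef_pos: [0.5006, -0.3447, 0.3635]
tcp_rot: [0.408, 0.576, -0.418, 0.572]
contact_force: [-0.5, 1.0, -0.7]
opening: 0.822
```

```bash
python3 - <<'E'
from h import *
import cv2
a=ctrl.read_camera("top");j=ctrl.read_camera("side")
cv2.imwrite("pics/t5.png",a);cv2.imwrite("pics/s5.png",j)
o=np.zeros((580,800,3),np.uint8);o[:360,:400]=cv2.resize(a[135:225,300:400],(400,360));o[:390,405:795]=cv2.resize(j[190:320,270:400],(390,390))
o[400:580,:400]=cv2.resize(a[120:255,100:400],(400,180))
cv2.imwrite("pics/c5.png",o)
E
```

```text
(no output)
```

View pics/c5.png

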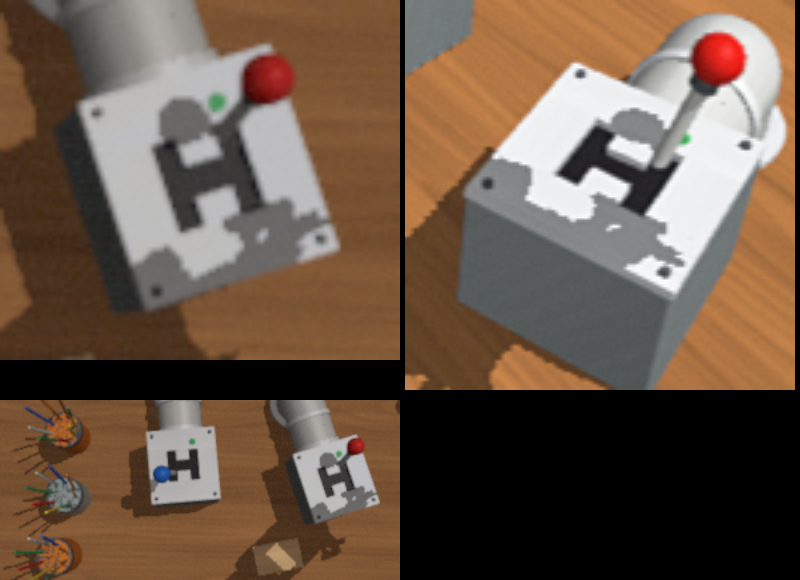

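The knob now stands at the far end of the right lane by the green dot: top crop (268,79), side crop (719,59). The blue lever and the clear jar look unmoved. I measure before handing in.

```bash
python3 - <<'E'
from h import *
import cv2
k,e=tri([("top",(366.9,154.6)),("side",(374.7,209.6))]);y=.3265
R=np.array([[np.cos(y),-np.sin(y)],[np.sin(y),np.cos(y)]])
for c in([.5245,-.1498],[.5198,-.1483]):print(k,e.round(1),(k[:2]-c)@R)
a=cv2.imread("pics/top0.png").astype(int);b=cv2.imread("pics/t5.png").astype(int)
print([np.abs(a-b)[r].max() for r in(np.s_[170:212,130:168],np.s_[140:200,205:265])])
E
```

```text
[ 0.57873778 -0.1684786   0.20081839] [ 0.4 -0.4 -0.4  0.1] [ 0.04538165 -0.0350875 ]
[ 0.57873778 -0.1684786   0.20081839] [ 0.4 -0.4 -0.4  0.1] [ 0.04935226 -0.03801568]
[np.int64(21), np.int64(21)]
```

{"op": "play_rows", "data": {"targets": [{"delta_pos":[0,0.035,0],"delta_rot":[0,0,0],"claw":70},{"delta_pos":[0,0.07,0],"delta_rot":[0,0,0],"claw":70},{"delta_pos":[0,0.105,0],"delta_rot":[0,0,0],"claw":70},{"delta_pos":[0,0.14,0],"delta_rot":[0,0,0],"claw":70},{"delta_pos":[0,0.14,0],"delta_rot":[0,0,0],"claw":70},{"delta_pos":[0,0.14,0],"delta_rot":[0,0,0],"claw":70}]}}

```text
time: 9.3
eef_pos: [0.5022, -0.1977, 0.3641]
tcp_rot: [0.406, 0.578, -0.414, 0.574]
contact_force: [0.2, -0.1, 1.0]
opening: 0.819
```

```bash
python3 - <<'E'
from h import *
import cv2
c=ctrl.calibration("wrist");i=ctrl.read_camera("wrist");cv2.imwrite("pics/w6.png",cv2.resize(i[100:300,200:460],None,fx=3,fy=3,interpolation=2))
j=i.astype(int);m=((j[...,2]>110)&(j[...,1]<60)&(j[...,0]<60)).astype(np.uint8)
k,l,st,ce=cv2.connectedComponentsWithStats(m);a=1+np.argmax(st[1:,4]);print(st[a])
T=c["camera_from_world"];d=T[:3,:3].T@np.array([(st[a][0]+st[a][2]/2-c["cx"])/c["fx"],(st[a][1]+st[a][3]/2-c["cy"])/c["fy"],1]);o=-T[:3,:3].T@T[:3,3]
print(o+d*(.2-o[2])/d[2])
E
```

```text
[ 332  158   38   35 1067]
[ 0.58366925 -0.16867653  0.2       ]
```

View pics/w6.png

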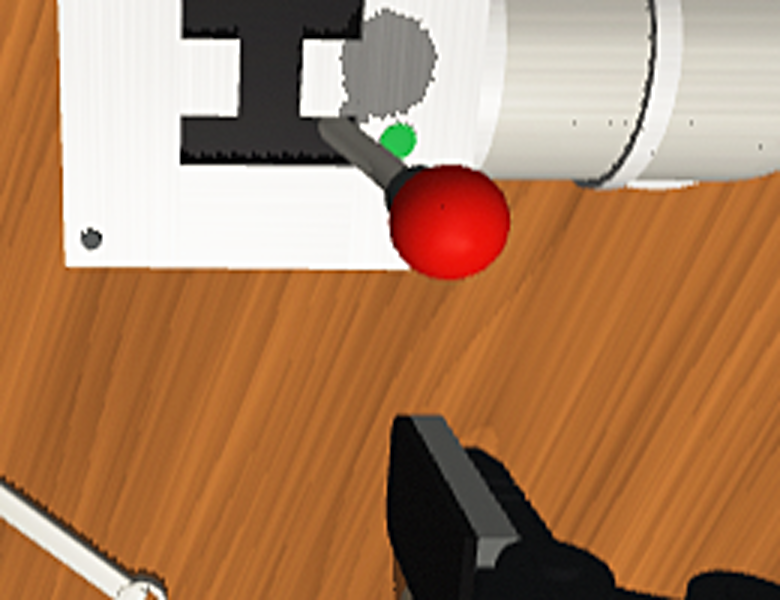

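The enlarged wrist view shows the stem meeting the slot at about (340,135), at the far end of the right lane (slot end about x=360), beside the green dot. The knob computes to about 45–50 mm forward against 48 wanted, and the gripper is clear.

```bash
python3 -c "
from plant import ctrl
print(ctrl.sign_off())"
```

```text
the job is handed in; nothing more can be done
None
```

The red lever is now in the right lane, pushed fully forward to the green-dot end and let go. I handed the job in at about 9.4 s, with the gripper clear above the box. I gripped the knob, moved it to neutral, crossed into the right lane and pushed forward until it stopped.

- **Lever position:** two separate looks put the knob 45–50 mm forward in the box frame, against 48 mm wanted. Sideways, the top/side pair gave −35 to −38 mm, against −42 mm wanted. That differs by a few millimetres because my fit of the box position is only good to about 4 mm. The wrist picture shows the stem in the right lane, right at its far end.
- **Final push:** I pushed about 10 mm past the estimated end. The force on the tool rose from about 4 N to about 9 N, which I took as the end stop, with the rest of that travel taken up by give in the fingers.
- **Other objects:** the blue lever and the clear glass-rod jar look unmoved in the before and after top pictures. I never came near either at their height.

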